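Reset the tripped fan switch

ROBOT

A 6-joint arm with a two-finger parallel gripper is mounted at the origin on a cart in front of the work surface, level with it; the furniture and walls round the work are solid. World frame = base frame: x ahead of the robot, y to its left, z up, the work surface at z = 0. Lengths are in m, angles in degrees, forces in N, time in s.
With the tool pointing down it reaches from about 0.35 to 0.875 m from the base axis. Payload 4.2 kg.
Tool frame: the origin (TCP) lies on the centre line of the jaws, within the pads' length; the fingertips stand 11 mm ahead of it and the grasp point (between the pads) lies 8 mm behind it; z points along the fingers, y is the line along which they close (so a half turn about z gives the same grasp; the last joint's range is limited). The gripper opens to 87 mm and grips with 3 to 60 N. Pads are 19 mm wide; open, the fingers measure 117 mm over their backs; the gripper's body (75 mm by 190 mm) begins 51 mm behind the grasp point.
Start: joints at [-49.297, 22.042, 0.453, 0, -68.411, -14.817], TCP at [0.273, -0.562, 0.234] pointing down, gripper open.
Joint ranges: [-179.83, 179.83], [-69.29, 118.12], [-61.27, 80.66], [-181.25, 117.63], [-171.15, -9.14], [-177.46, 177.46]. Speed limits (degrees/s): [159.86, 159.86, 180, 180, 180, 180].

INTERFACE

Orientations are given as a 3x3 rotation matrix whose columns are the frame's x, y, z axes.
In Python, from station import r gives the robot as it stands.
- The arm moves only by the tool servo_tool, never from a script. Its argument "commands" is a list that holds one entry, the list of rows, each a list of 7 numbers: the closure, from 0 (fully open) to 1 (shut), then the shift along the tool's x, y, z in mm, then the turn, a rotation vector about the tool's x, y, z in rad. In form: [[[claw, x, y, z, ax, ay, az], ...]]. A call has exactly 5 rows; each row is the pose to reach, as a shift and turn from the pose commanded when the call began, along the tool's axes at that moment; what a row does not reach only later rows make up. A row lasts 1/10 s, in which the tool goes at most 50 mm and 8.59 degrees, less where a joint would pass 70% of its speed; a pose out of reach is approached as far as the arm can. A call with a gripper value outside its range is refused whole. The fingers move at their own pace and stop on an object; the grip force is fixed at half the most. Time passes only in rows, so rows that repeat a pose let the fingers close, or fill a call up. It gives the time, the measured TCP pose, the force, the opening and the grip force at its end, in the units of the state.
- r.sense(): the state, without advancing time (a new reading comes with each control period).
- r.capture(name): name is "scene" or "top"; returns a dict with "pixels" (420x560x3 uint8, red, green, blue), "camera_matrix" (3x3 intrinsics, pixels), "R" (3x3) and "t" (3): a world point X has camera coordinates R X + t. Camera axes: x right, y down, z forward; pixel columns grow to the right and rows downward; lengths in m; the calibration is good to about 2 mm. A picture is of the moment at which its call begins. There is no depth.
- r.finish_job(): hands the job in; it is judged then, once.
The state is a dict: "time_s": time; "joints": joint angles; "joint_velocities": joint speeds; "effort": joint torques, N m; "tcp_pos": TCP position; "ee_rot": TCP orientation; "wrist_force": force on the tool from outside, world axes, zero at the start; "moment": the same for the moment, N m; "gripper_width": opening from 0.0 (shut) to 1.0 (fully open); "gripper_force": force on a finger pad.
Only numpy, scipy, OpenCV 4.12 (cv2) and the standard library are available. Lean on these libraries where they do the work, as an engineer would, in place of code of your own. Each camera call takes 0.05 s, during which the arm holds its last target. There are 200 camera calls.

TASK

The cooker-hood fan has cut out and must be reset at its switch, the one with the wide knob. Pull the wide knob out until it snaps into its out position and let go so that it stands out by itself for a moment, then push it fully home again and move clear. Leave the slim lamp knob and the things standing around as they are.

Things in the scene. Friction and masses are not known exactly. Their poses are not given: they have to be found in the camera images.
- fan_switch: fixed white switch unit with the WIDE black knob, left or right of the other, about 180 mm tall; dark foot 140 x 120 mm, 10 mm thick. Origin: centre of the foot's underside; z up, x to its rear, y to its left. A white box (120 mm along its slope, 110 wide, 45 thick) looks up and forward (-x), its face's normal 40 degrees from vertical. Centre of the face: x -14.5, z 87 mm.
- fan_visor (a point): middle of the outer edge of the wide-knob unit's steel splash visor, a plate 4 mm thick and 110 mm wide that stands square to the face along its upper edge, parallel to the knob's axis and 61 mm up the slope from it, reaching 75 mm out from the face. It roofs the knob: reach in along the knob's tilted axis, not straight down. Nothing stands beside or below the knob.
- fan_knob (a joint): travel of the wide knob along its axis, m: 0 = fully home (the start), 0.022 = snapped out, stop at 0.023. Over-centre snap: it rests only at 0 or 0.022 and takes about 8 N to pull out or push in; once past half way (0.011) it snaps the rest of the way by itself.
- fan_knob_top (a point): centre of the flat top of the wide knob, moves with it; z = the knob's axis, pointing out of the face; x up the slope; y level. Round head 50 mm in diameter, reaching 22 mm below this point (edges rounded, flat top 40 mm across), then a neck 24 mm in diameter down to the face. This point is 44 mm out from the face when home, 66 mm when snapped out.
- lamp_switch: second fixed switch unit, with the SLIM black knob, otherwise the same in shape, origin and axes, with a visor of its own; leave alone
- lamp_knob (a joint): travel of the slim knob, m: 0 = home, where it starts and must stay; same snap as the wide one
- lamp_knob_top (a point): centre of the top of the slim knob (head 26 mm in diameter), axes as for the wide knob
- mug: green and white mug, 78 mm across, 109 mm with its handle, 101 mm tall, standing loose to the left of the switches, toward the rear; origin at the centre of its underside; leave alone
- tomato_tin: short food tin, 75 mm in diameter, 58 mm tall, loose on the right; origin at the centre of its underside; leave alone
- onion: onion, about 75 mm across, 77 mm tall, loose on the right; origin at the centre of its underside; leave alone

How it is judged (in metres and radians):
On the way:
1. the wide knob stands snapped out (within 4 mm of its out position) by itself, touched by nothing (value of joint fan_knob above 0.018 m and contact force between fan_knob and anything else below 0.1 N), for 0.2 s.
At the end, for the whole second after the job is handed in: After having stood out by itself, the wide knob is home again to within 2 mm; the slim knob is home to within 2 mm (value of joint each of fan_knob, lamp_knob below 0.002 m); the robot touches nothing.
It fails at once if the slim lamp knob is pulled out more than 5 mm (value of joint lamp_knob above 0.005 m).
It fails at once if a bystander is shifted by more than 30 mm (distance of any of mug, tomato_tin, onion from where it was at the start of the episode above 0.03 m).
It also fails if it takes over 32 s, if anything falls off the work surface, if the arm or the gripper's body presses on something with over 40 N, if the wrist force passes 120 N, or if a joint passes its speed limit or range.

## Working session

There is one attempt and no reset: what is moved stays moved. The work goes in short steps, Python scripts to look and compute and a tool call to move; the robot and the scene stay as the last step left them, time stands still between calls to the robot, and variables do not carry over. Pictures are saved under pics/ and viewed, at most 10 in all, crops included, and the job is handed in when it is done.

Besides the shell and the picture viewer there is one more tool, called after "Request:" by a JSON object that holds its "name" and its "arguments", one argument or row to a line. servo_tool: Moves the arm, as the interface text tells. Its arguments: {"type":"object","properties":{"commands":{"type":"array","items":{"type":"array","items":{"type":"array","items":{"type":"number"}}}}},"required":["commands"]}

```bash
mkdir -p pics; ls; python3 - <<'E'
from station import r
import cv2,numpy as np
for n in("scene","top"):
    c=r.capture(n); cv2.imwrite(f"pics/{n}0.png",c["pixels"][:,:,::-1]); np.savez(f"{n}0.npz",**c)
    print(n,c["camera_matrix"].round(1).tolist(),c["R"].round(3).tolist(),c["t"].round(3).tolist())
print(r.sense())
E
```

```text
pics
scene [[527.2, 0.0, 276.5], [0.0, 527.2, 218.1], [0.0, 0.0, 1.0]] [[0.844, -0.536, -0.012], [-0.313, -0.474, -0.823], [0.435, 0.698, -0.568]] [-0.492, 0.266, 1.302]
top [[431.6, 0.0, 286.1], [0.0, 431.6, 207.2], [0.0, 0.0, 1.0]] [[0.026, -1.0, -0.002], [-0.997, -0.026, -0.067], [0.067, 0.003, -0.998]] [-0.084, 0.547, 1.22]
{'time_s': 0.1, 'joints': array([-4.92960817e+01,  2.20855530e+01,  3.88131106e-01, -2.43314463e-02,
       -6.84120901e+01, -1.48153410e+01]), 'joint_velocities': array([ 0.06160362, -0.11625925,  0.22281698,  0.02846084, -0.08963358,
       -0.03886199]), 'effort': array([-2.00540212e-04, -3.91690636e+01,  1.87935483e+01,  4.23196211e+00,
        1.34962201e-02, -7.51393145e-05]), 'tcp_pos': array([ 0.27266345, -0.5618133 ,  0.23258356]), 'ee_rot': array([[-8.99713167e-01, -4.36480607e-01, -9.47111981e-04],
       [-4.36481621e-01,  8.99711555e-01,  1.70646458e-03],
       [ 1.07288897e-04,  1.94872563e-03, -9.99998095e-01]]), 'wrist_force': array([0.66144699, 0.39830956, 0.43032962]), 'moment': array([-0.02706551, -0.03564697, -0.03539153]), 'gripper_force': 0.0, 'gripper_width': 1.0044424989542138}
```

View pics/scene0.png

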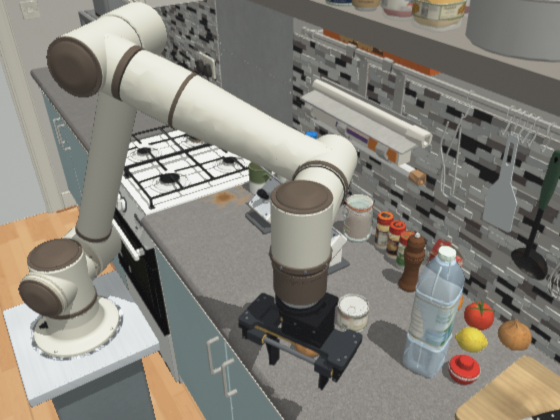

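View pics/top0.png

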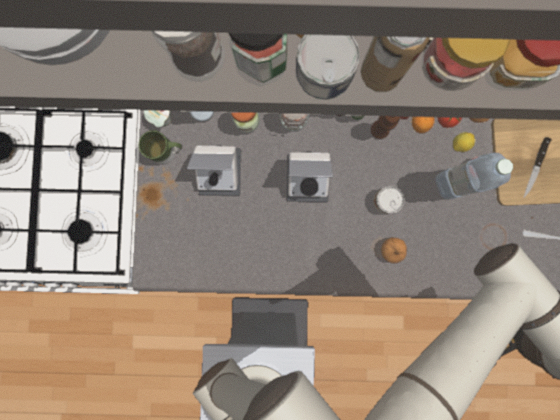

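The top view shows the slim-knob unit near (215,170) and the wide-knob unit near (310,178), with its knob at about (310,186). The tin is at (390,200) and the onion at (395,250). In the scene view the arm hides the wide unit. I'll enlarge the top view.

```bash
python3 - <<'E'
import cv2
im=cv2.imread("pics/top0.png")[140:215,270:350]
cv2.imwrite("pics/crop0.png",cv2.resize(im,None,fx=8,fy=8,interpolation=cv2.INTER_CUBIC))
E
```

```text
(no output)
```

View pics/crop0.png

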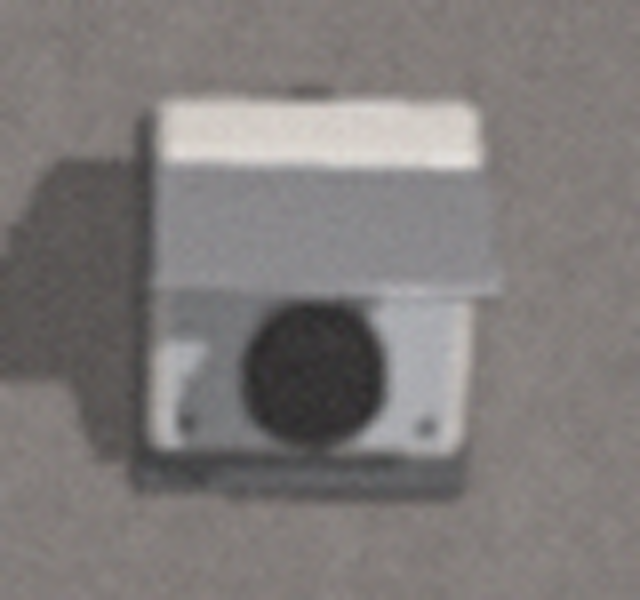

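The crop is 8x from (270,140). It shows the wide knob's disc at (314,373), the visor's outer edge from (152,290) to (500,297), the face's lower corners at (150,450) and (460,455), and the foot's front at (135,492) and (465,497). I'll fit the unit's pose to these.

```bash
cat > fit.py <<'E'
import numpy as np,cv2
from scipy.optimize import least_squares
a=np.radians(40);n=np.array([-np.sin(a),0,np.cos(a)]);s=np.array([np.cos(a),0,np.sin(a)]);Y=np.array([0,1,0])
C=np.array([-.0145,0,.087])
def proj(c,X): return cv2.projectPoints(np.asarray(X,float),cv2.Rodrigues(c["R"])[0],c["t"],c["camera_matrix"],None)[0][:,0]
def W(p,X): 
    c_,s_=np.cos(p[2]),np.sin(p[2]); return np.asarray(X)@np.array([[c_,s_,0],[-s_,c_,0],[0,0,1]])+[p[0],p[1],0]
E
python3 - <<'E'
from fit import *
c=np.load("top0.npz")
names="visL visR faceL faceR footL footR vtopL vtopR boxL boxR knob".split()
M=[C+61*.001*s+.075*n+.055*Y,C+.061*s+.075*n-.055*Y,C-.06*s+.055*Y,C-.06*s-.055*Y,[-.07,.06,0],[-.07,-.06,0],
 C+.062*s+.055*Y,C+.062*s-.055*Y,C+.06*s-.045*n+.055*Y,C+.06*s-.045*n-.055*Y,C+.037*n]
px=(np.array([[152,290],[500,297],[150,450],[460,455],[135,492],[465,497],[158,163],[487,167],[163,99],[482,104],[314,373]])+.5)/8-.5+[270,140]
f=lambda p:(proj(c,W(p,M))-px).ravel()
o=least_squares(f,[.57,-.1,0],loss="soft_l1",f_scale=.5);p=o.x
print(p,np.degrees(p[2]))
for k,e in zip(names,f(p).reshape(-1,2)):print(k,e.round(2))
np.save("p.npy",p)
top=W(p,[C+.044*n])[0];print("top",top,"visor",W(p,[C+.061*s+.075*n])[0],"axis",W([0,0,p[2]],[n])[0])
E
```

```text
[ 6.35690756e-01 -1.29206818e-01  4.53950483e-05] 0.002600944678334391
visL [ 0.13 -1.4 ]
visR [ 0.68 -1.14]
faceL [-0.23  1.24]
faceR [0.26 1.64]
footL [-0.21  0.71]
footR [-0.27  1.16]
vtopL [-0.24 -0.88]
vtopR [ 0.37 -0.31]
boxL [-0.67 -0.5 ]
boxR [-0.14 -0.09]
knob [0.29 0.79]
top [ 0.5929081  -0.12920876  0.12070596] visor [ 0.6197104  -0.12920754  0.18366338] axis [-6.42787609e-01 -2.91793746e-05  7.66044443e-01]
```

```bash
cat > mv.py <<'E'
import numpy as np
from scipy.spatial.transform import Rotation as Ro
from station import r
RG=np.array([[-.766044,0,.642788],[0,1,0],[-.642788,0,-.766044]])
def rel(P,R=RG):
    s=r.sense(); A=s["ee_rot"]
    d=A.T@(np.array(P)-s["tcp_pos"])*1000; w=Ro.from_matrix(A.T@R).as_rotvec()
    print("t",s["time_s"],"shift",d.round(1),"turn",w.round(4),"norm",np.linalg.norm(d).round(1),np.degrees(np.linalg.norm(w)).round(2),"F",s["wrist_force"].round(1),"w",s["gripper_width"])
E
python3 -c "
from mv import *
rel([.503,-.129,.228])"
```

```text
t 0.1 shift [-396.2  288.9    5.1] turn [ 0.1594 -0.6866  0.4324] norm 490.3 47.38 F [0.7 0.4 0.4] w 1.0044424989542138
```

Request:
{"name": "servo_tool", "arguments": {
  "commands": [
    [[0,-30,20,-30,0.016,-0.07,0.043],[0,-70,50,-50,0.032,-0.14,0.086],[0,-110,80,-60,0.048,-0.21,0.13],[0,-150,110,-60,0.064,-0.28,0.17],[0,-190,140,-60,0.08,-0.34,0.216]]
  ]
}}

```text
time_s: 0.6
tcp_pos: [0.3811, -0.3561, 0.294]
ee_rot: [[-0.913, -0.221, 0.343], [-0.222, 0.974, 0.038], [-0.343, -0.042, -0.939]]
wrist_force: [1.1, 0.4, -0.7]
gripper_width: 1.0
gripper_force: 0.0
```

```bash
python3 -c "
from mv import *
rel([.503,-.129,.228])"
```

```text
t 0.6 shift [-139.   197.1  112.3] turn [ 0.0761 -0.3419  0.2148] norm 266.1 23.54 F [ 1.1  0.4 -0.7] w 1.000032881844634
```

Request:
{"name": "servo_tool", "arguments": {
  "commands": [
    [[0,-26,37,18,0.015,-0.068,0.043],[0,-52,75,36,0.03,-0.137,0.086],[0,-78,112,58,0.045,-0.205,0.129],[0,-104,150,80,0.061,-0.273,0.172],[0,-130,190,100,0.076,-0.342,0.215]]
  ]
}}

```text
time_s: 1.1
tcp_pos: [0.4748, -0.1757, 0.2413]
ee_rot: [[-0.798, -0.01, 0.602], [-0.022, 1.0, -0.013], [-0.602, -0.024, -0.798]]
wrist_force: [-0.4, -1.4, 0.0]
gripper_width: 0.998
gripper_force: 0.0
```

Request:
{"name": "servo_tool", "arguments": {
  "commands": [
    [[0,0,0,0,0,0,0],[0,0,0,0,0,0,0],[0,0,0,0,0,0,0],[0,0,0,0,0,0,0],[0,0,0,0,0,0,0]]
  ]
}}

```text
time_s: 1.6
tcp_pos: [0.4755, -0.1798, 0.2431]
ee_rot: [[-0.798, -0.007, 0.603], [-0.021, 1.0, -0.017], [-0.602, -0.026, -0.798]]
wrist_force: [0.3, -0.3, 0.2]
gripper_width: 1.002
gripper_force: 0.0
```

```bash
python3 - <<'E'
from mv import *
import cv2
from fit import *
rel([.503,-.129,.228])
c=r.capture("scene"); np.savez("scene1.npz",**c)
c2=r.capture("top"); np.savez("top1.npz",**c2)
p=np.load("p.npy");print(proj(c,W(p,[C+.044*n])))
im=c["pixels"][:,:,::-1][150:300,220:420]
cv2.imwrite("pics/s1.png",cv2.resize(im,None,fx=4,fy=4,interpolation=cv2.INTER_CUBIC))
E
```

```text
t 1.6 shift [-13.9  51.   27.7] turn [-0.0164 -0.0515  0.0216] norm 59.7 3.34 F [ 0.3 -0.3  0.2] w 1.0022843326143764
[[305.16602212 233.91100642]]
```

View pics/s1.png

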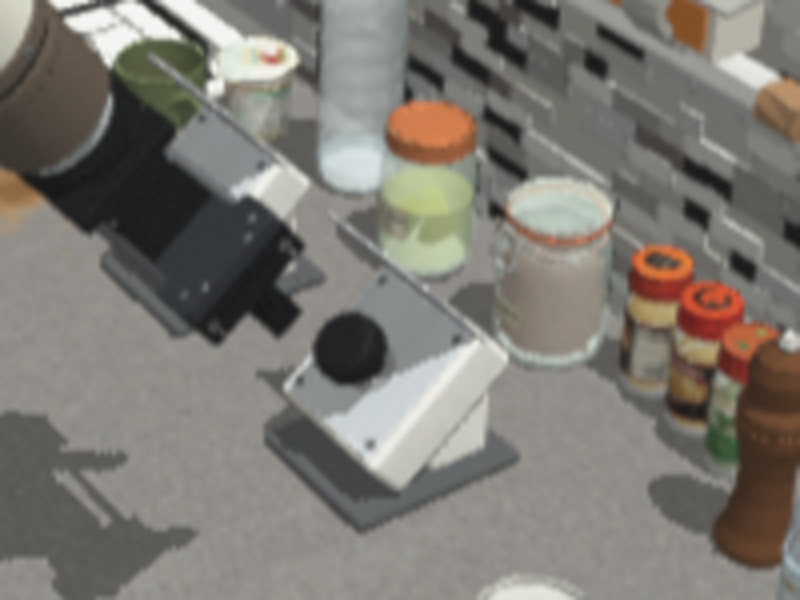

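The scene crop is 4x from (220,150). It shows the wide knob's head centred at (350,348), the face's lower corners at (285,385) and (372,487), and the foot's corners at (265,440), (362,530) and (518,458). The gripper is well clear of the unit. Next is a joint fit over both views.

```bash
python3 - <<'E'
from fit import *
c=np.load("top0.npz");d=np.load("scene1.npz")
names="visL visR faceL faceR footL footR vtopL vtopR boxL boxR knob | S:knob faceL faceR faceTR boxTR footL footR footRR".split();names.remove("|")
M=[C+.061*s+.075*n+.055*Y,C+.061*s+.075*n-.055*Y,C-.06*s+.055*Y,C-.06*s-.055*Y,[-.07,.06,0],[-.07,-.06,0],
 C+.062*s+.055*Y,C+.062*s-.055*Y,C+.06*s-.045*n+.055*Y,C+.06*s-.045*n-.055*Y,C+.037*n]
px=(np.array([[152,290],[500,297],[150,450],[460,455],[135,492],[465,497],[158,163],[487,167],[163,99],[482,104],[314,373]])+.5)/8-.5+[270,140]
N=[C+.034*n,C-.06*s+.055*Y,C-.06*s-.055*Y,C+.06*s-.055*Y,C+.06*s-.045*n-.055*Y,[-.07,.06,.005],[-.07,-.06,0],[.07,-.06,0]]
qx=(np.array([[350,348],[285,385],[372,487],[470,338],[507,352],[265,440],[362,531],[518,459]])+.5)/4-.5+[220,150]
g=lambda p:np.r_[proj(c,W(p,M))-px,proj(d,W(p,N))-qx]
gs=lambda p:proj(d,W(p,N))-qx
for h in (gs,g):
    o=least_squares(lambda p:h(p).ravel(),[.63,-.13,0],loss="soft_l1",f_scale=.5);p=o.x
    print(p,np.degrees(p[2]),"top",W(p,[C+.044*n])[0])
for k,e in zip(names,g(p).round(2)):print(k,e)
np.save("p.npy",p)
E
```

```text
[ 0.6371967  -0.12596682  0.04545062] 2.604128702909336 top [ 0.59445823 -0.12791064  0.12070596]
[ 0.63616993 -0.12895803  0.0099241 ] 0.5686089542456064 top [ 0.59338938 -0.1293826   0.12070596]
visL [ 0.09 -1.37]
visR [ 0.65 -1.55]
faceL [-0.11  1.27]
faceR [0.39 1.27]
footL [-0.05  0.76]
footR [-0.11  0.79]
vtopL [-0.45 -0.86]
vtopR [ 0.16 -0.7 ]
boxL [-0.98 -0.48]
boxR [-0.45 -0.47]
knob [0.34 0.61]
S:knob [ 0.13 -1.23]
faceL [-2.64  1.26]
faceR [-1.14 -3.08]
faceTR [ 3.27 -0.78]
boxTR [1.69 2.47]
footL [-1.42 -0.12]
footR [-0.88  2.06]
footRR [0.63 1.42]
```

```bash
python3 - <<'E'
from fit import *
import cv2
from scipy import ndimage as nd
c=np.load("top0.npz");d=np.load("scene1.npz")
def blob(c,g,w=14):
    im=c["pixels"].max(2); x,y=map(int,g); b=im[y-w:y+w,x-w:x+w]<62
    l,_=nd.label(b); m=l==l[w,w]; vs,us=np.nonzero(m)
    print(m.sum(),us.min()+x-w,us.max()+x-w,vs.min()+y-w,vs.max()+y-w)
    return np.array([us.mean()+x-w,vs.mean()+y-w])
a=blob(c,(309,186));b=blob(d,(307,236));print(a,b)
# silhouette centroid compared with the model's head silhouette
def sil(c,X,axis):
    e1=np.cross(axis,Y);P=[]
    for h,rad in((0,.020),(-.005,.025),(-.017,.025),(-.022,.02)):
        for t in np.linspace(0,6.283,60): P.append(X+h*axis+rad*(np.cos(t)*e1+np.sin(t)*Y))
    H=cv2.convexHull(proj(c,P).astype(np.float32)); m=cv2.moments(H); return np.array([m["m10"],m["m01"]])/m["m00"],m["m00"]
f=lambda X:np.r_[sil(c,X,n)[0]-a,sil(d,X,n)[0]-b]
o=least_squares(f,[.593,-.129,.12]);print("top",o.x,"res",o.fun.round(2),sil(c,o.x,n)[1],sil(d,o.x,n)[1])
E
```

```text
213 301 316 178 194
238 299 315 229 245
[308.51643192 186.23004695] [307.1512605  237.00420168]
top [ 0.59317302 -0.12804319  0.11531694] res [ 0.02 -0.02 -0.03 -0.01] 276.3524841098115 262.30659909918904
```

```bash
python3 -c "
from mv import *
rel([.562,-.1285,.1563])"
```

```text
t 1.7 shift [-18.4  52.7 120.3] turn [-0.0161 -0.0522  0.0219] norm 132.6 3.37 F [-1.2  0.3  0.1] w 1.0025951434927343
```

Request:
{"name": "servo_tool", "arguments": {
  "commands": [
    [[0,-10,27,20,-0.008,-0.026,0.011],[0,-18.4,52.7,50,-0.016,-0.052,0.022],[0,-18.4,52.7,85,-0.016,-0.052,0.022],[0,-18.4,52.7,110,-0.016,-0.052,0.022],[0,-18.4,52.7,120.3,-0.016,-0.052,0.022]]
  ]
}}

```text
time_s: 2.2
tcp_pos: [0.5631, -0.1456, 0.156]
ee_rot: [[-0.769, -0.027, 0.638], [0.001, 0.999, 0.044], [-0.639, 0.035, -0.769]]
wrist_force: [-0.4, -0.6, 0.8]
gripper_width: 1.0
gripper_force: 0.0
```

Request:
{"name": "servo_tool", "arguments": {
  "commands": [
    [[0,0,0,0,0,0,0],[0,0,0,0,0,0,0],[0,0,0,0,0,0,0],[0,0,0,0,0,0,0],[0,0,0,0,0,0,0]]
  ]
}}

```text
time_s: 2.7
tcp_pos: [0.5613, -0.1451, 0.1591]
ee_rot: [[-0.767, -0.03, 0.641], [-0.002, 0.999, 0.044], [-0.641, 0.033, -0.767]]
wrist_force: [-0.4, -1.2, -0.2]
gripper_width: 1.003
gripper_force: 0.0
```

```bash
python3 - <<'E'
from mv import *
import cv2
rel([.606,-.1285,.1035])
c=r.capture("scene")
im=c["pixels"][:,:,::-1][180:280,240:375]
d=r.capture("top")["pixels"][140:240,270:340,::-1]
f=lambda i:cv2.resize(i,None,fx=5,fy=5,interpolation=cv2.INTER_CUBIC)[:500]
cv2.imwrite("pics/s2.png",np.hstack([f(im)[:, :450],f(d)]))
E
```

```text
t 2.7 shift [ 1.3 13.4 72. ] turn [ 0.0443 -0.0021  0.0016] norm 73.2 2.54 F [-0.4 -1.2 -0.2] w 1.0031218152356167
```

View pics/s2.png

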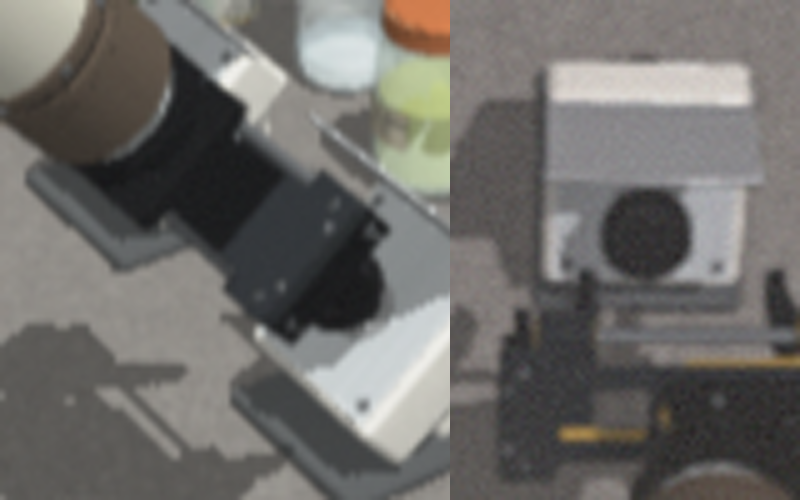

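The picture shows the fingers near top-crop columns 585 and 780, with the knob at 645. The gripper is about 15 mm too far right, which agrees with the pose reading. I'll check the joints and then correct.

```bash
python3 -c "
from mv import *
s=r.sense();print(s['joints'].round(2),s['joint_velocities'].round(2),s['moment'],s['tcp_pos'])
rel([.562,-.1285,.1563])"
```

```text
[ -1.88  10.86 -30.95 -24.13  -9.2  -64.62] [-0.08  0.28  0.21 -0.25  0.13  0.16] [-0.12488546  1.36229766  0.00214954] [ 0.56144368 -0.14508773  0.15889342]
t 2.8 shift [ 1.2 16.5  3.1] turn [ 0.0443 -0.0024  0.0014] norm 16.8 2.54 F [-0.2 -0.5 -1. ] w 0.9981806288692354
```

Request:
{"name": "servo_tool", "arguments": {
  "commands": [
    [[0,0,4,0,0.015,0,0],[0,0,8,0,0.03,0,0],[0,1,13.4,0,0.044,0,0],[0,1,13.4,0,0.044,0,0],[0,1,13.4,0,0.044,0,0]]
  ]
}}

```text
time_s: 3.3
tcp_pos: [0.5603, -0.1481, 0.1608]
ee_rot: [[-0.77, -0.027, 0.637], [-0.001, 0.999, 0.04], [-0.638, 0.03, -0.77]]
wrist_force: [-0.3, -0.2, -0.0]
gripper_width: 0.998
gripper_force: 0.0
```

```bash
python3 -c "
from mv import *
s=r.sense();print(s['joints'].round(2),s['joint_velocities'].round(2),s['moment'],s['tcp_pos'])
rel([.606,-.1285,.1035])"
```

```text
[ -1.9   10.65 -31.3  -22.55  -9.2  -66.17] [ 0.08  0.05  0.01 -0.17  0.1   0.12] [-0.07012734  1.29582571  0.01403282] [ 0.56030572 -0.14812531  0.16080049]
t 3.3 shift [ 1.3 16.7 74. ] turn [ 0.0402 -0.0066  0.0011] norm 75.9 2.34 F [-0.3 -0.2 -0. ] w 0.9984783862622596
```

```bash
cat >> mv.py <<'E'
a=np.radians(32); RT=np.array([[-np.cos(a),0,np.sin(a)],[0,1,0],[-np.sin(a),0,-np.cos(a)]])
n=np.array([-.642788,0,.766044]); TG=np.array([.6053,-.1285,.1028])
def go(k):
    s=r.sense(); print("joints",s["joints"].round(1),"tcp",s["tcp_pos"].round(4)); rel(TG+k*n,RT)
E
python3 -c "
from mv import *
go(.07)"
```

```text
joints [ -1.9  10.7 -31.3 -22.6  -9.2 -66.2] tcp [ 0.5603 -0.1481  0.1608]
t 3.3 shift [ 2.8 19.5  4.2] turn [0.0401 0.133  0.0039] norm 20.1 7.96 F [-0.3 -0.2 -0. ] w 0.9984783862622596
```

Request:
{"name": "servo_tool", "arguments": {
  "commands": [
    [[0,0,0,0,0,0.05,0],[0,0,0,0,0,0.1,0],[0,0,0,0,0,0.13,0],[0,0,0,0,0,0.13,0],[0,0,0,0,0,0.13,0]]
  ]
}}

```text
time_s: 3.8
tcp_pos: [0.5602, -0.1481, 0.1606]
ee_rot: [[-0.846, -0.026, 0.532], [-0.006, 0.999, 0.04], [-0.533, 0.031, -0.846]]
wrist_force: [0.5, -0.6, 0.1]
gripper_width: 0.998
gripper_force: 0.0
```

```bash
python3 -c "
from mv import *
go(.07)"
```

```text
joints [ -0.3  11.3 -31.3  -9.2 -15.5 -80.5] tcp [ 0.5602 -0.1481  0.1606]
t 3.8 shift [ 2.  19.4  4.3] turn [0.0399 0.0033 0.0061] norm 20.0 2.32 F [ 0.5 -0.6  0.1] w 0.9984010456616215
```

Off the joint limit, the command matches the measured pose again.

Request:
{"name": "servo_tool", "arguments": {
  "commands": [
    [[0,1,10,2,0.02,0,0.003],[0,2,19.4,4.3,0.04,0.003,0.006],[0,2,19.4,4.3,0.04,0.003,0.006],[0,2,19.4,4.3,0.04,0.003,0.006],[0,2,19.4,4.3,0.04,0.003,0.006]]
  ]
}}

```text
time_s: 4.3
tcp_pos: [0.5618, -0.1318, 0.1607]
ee_rot: [[-0.85, -0.004, 0.527], [0.001, 1.0, 0.008], [-0.527, 0.007, -0.85]]
wrist_force: [0.3, -0.5, -0.3]
gripper_width: 1.0
gripper_force: 0.0
```

```bash
python3 - <<'E'
from mv import *
import cv2
go(0)
c=r.capture("scene")
im=c["pixels"][:,:,::-1][180:280,240:375]
d=r.capture("top")["pixels"][140:240,270:340,::-1]
f=lambda i:cv2.resize(i,None,fx=5,fy=5,interpolation=cv2.INTER_CUBIC)[:500]
cv2.imwrite("pics/s3.png",np.hstack([f(im)[:, :450],f(d)]))
E
```

```text
joints [   3.4   10.6  -38.5    8.3   -9.2 -101.2] tcp [ 0.5618 -0.1318  0.1607]
t 4.3 shift [-6.5  2.8 72.1] turn [ 0.0081 -0.0039 -0.0006] norm 72.5 0.52 F [ 0.3 -0.5 -0.3] w 0.9999067514783881
```

View pics/s3.png

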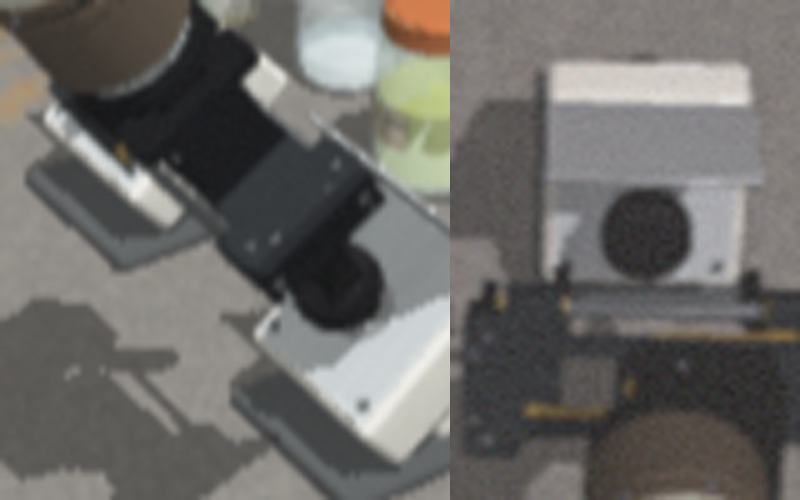

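The two fingers (columns 562 and 752) now straddle the knob (645) about 3 mm right of centre. j5 is at its limit again, so I'll steepen the tool by 4 degrees more, which still clears the visor.

```bash
sed -i 's/np.radians(32)/np.radians(28)/; s/TG=np.array(.*/TG=np.array([.6010,-.1285,.1096])+.008*RT[:,2]/' mv.py; python3 -c "
from mv import *
go(.05)"
```

```text
joints [   3.4   10.6  -38.5    8.4   -9.2 -101.2] tcp [ 0.5618 -0.1319  0.1607]
t 4.4 shift [ 1.3  3.2 22.6] turn [ 0.0079  0.0656 -0.0002] norm 22.8 3.79 F [ 0.5 -0.1 -0.4] w 1.0012084309862064
```

Request:
{"name": "servo_tool", "arguments": {
  "commands": [
    [[0,0,0,0,0,0.03,0],[0,0,0,0,0,0.067,0],[0,1,1,8,0,0.067,0],[0,1,1,16,0,0.067,0],[0,1,1,20,0,0.067,0]]
  ]
}}

```text
time_s: 4.9
tcp_pos: [0.5703, -0.1305, 0.1409]
ee_rot: [[-0.885, -0.004, 0.465], [-0.001, 1.0, 0.008], [-0.465, 0.007, -0.885]]
wrist_force: [0.1, -0.1, -0.9]
gripper_width: 1.003
gripper_force: 0.0
```

```bash
python3 -c "
from mv import *
go(.0)"
```

```text
joints [  3.5  13.7 -34.8   5.  -13.8 -97.9] tcp [ 0.5703 -0.1305  0.1409]
t 4.9 shift [-12.6   1.6  50. ] turn [ 0.0078 -0.005   0.0007] norm 51.6 0.53 F [ 0.1 -0.1 -0.9] w 1.0029235312351497
```

Request:
{"name": "servo_tool", "arguments": {
  "commands": [
    [[0,-2.5,0.5,10,0.008,0,0],[0,-5,1,20,0.008,-0.003,0],[0,-7.5,1.6,30,0.008,-0.005,0],[0,-10,1.6,40,0.008,-0.005,0],[0,-12.6,1.6,50,0.008,-0.005,0]]
  ]
}}

```text
time_s: 5.4
tcp_pos: [0.6071, -0.1304, 0.1061]
ee_rot: [[-0.884, -0.004, 0.468], [-0.001, 1.0, 0.006], [-0.468, 0.005, -0.884]]
wrist_force: [-0.1, -0.3, 0.3]
gripper_width: 0.997
gripper_force: 0.0
```

```bash
python3 - <<'E'
from mv import *
import cv2
go(0)
c=r.capture("scene")
im=c["pixels"][:,:,::-1][180:280,240:375]
d=r.capture("top")["pixels"][140:240,270:340,::-1]
f=lambda i:cv2.resize(i,None,fx=5,fy=5,interpolation=cv2.INTER_CUBIC)[:500]
cv2.imwrite("pics/s4.png",np.hstack([f(im)[:, :450],f(d)]))
E
```

```text
joints [  3.2  19.8 -33.3   7.2  -9.2 -99.9] tcp [ 0.6071 -0.1304  0.1061]
t 5.4 shift [3.7 1.8 2.1] turn [ 0.0065 -0.002   0.0009] norm 4.6 0.39 F [-0.1 -0.3  0.3] w 0.9970268771628042
```

View pics/s4.png

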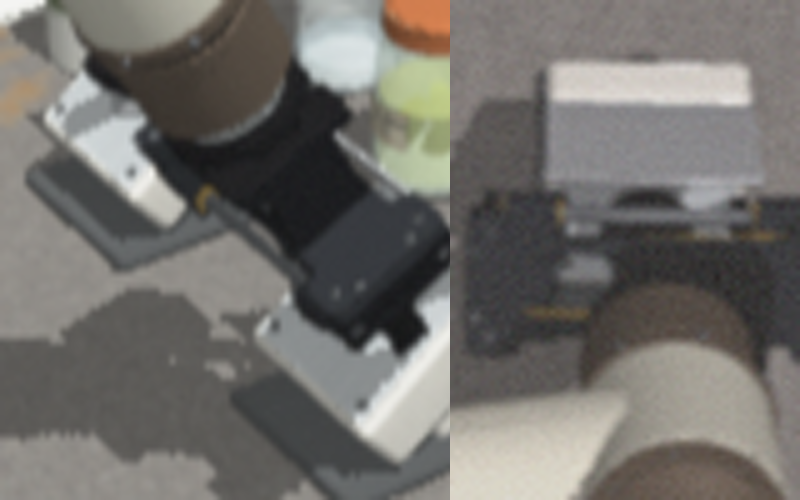

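The gripper straddles the knob below the visor, and the pads sit within about 4 mm of the planned spot. That is good enough, so I'll close.

Request:
{"name": "servo_tool", "arguments": {
  "commands": [
    [[0,0,1.5,0,0,0,0],[1,0,1.5,0,0,0,0],[1,0,1.5,0,0,0,0],[1,0,1.5,0,0,0,0],[1,0,1.5,0,0,0,0]]
  ]
}}

```text
time_s: 6.0
tcp_pos: [0.6063, -0.129, 0.1073]
ee_rot: [[-0.884, -0.004, 0.467], [-0.001, 1.0, 0.007], [-0.468, 0.005, -0.884]]
wrist_force: [0.4, 0.1, -0.4]
gripper_width: 0.72
gripper_force: 0.0
```

Request:
{"name": "servo_tool", "arguments": {
  "commands": [
    [[1,0,0,0,0,0,0],[1,0,0,0,0,0,0],[1,0,0,0,0,0,0],[1,0,0,0,0,0,0],[1,0,0,0,0,0,0]]
  ]
}}

```text
time_s: 6.5
tcp_pos: [0.6064, -0.1291, 0.1071]
ee_rot: [[-0.884, -0.004, 0.467], [-0.001, 1.0, 0.007], [-0.467, 0.005, -0.884]]
wrist_force: [-0.3, -1.0, 1.4]
gripper_width: 0.559
gripper_force: 30.0
```

```bash
python3 -c "
from mv import *
go(.0);s=r.sense();print(s['gripper_width']*87,s['gripper_force'],(s['ee_rot'].T@n*24).round(1))"
```

```text
joints [   3.4   19.6  -33.4    7.5   -9.2 -100.4] tcp [ 0.6064 -0.1291  0.1071]
t 6.5 shift [3.6 0.6 3.3] turn [ 0.0066 -0.0025  0.0009] norm 4.9 0.41 F [-0.3 -1.   1.4] w 0.5594815297239105
48.674893085980216 29.99932255656404 [  5.    0.2 -23.5]
```

Request:
{"name": "servo_tool", "arguments": {
  "commands": [
    [[1,1,0,-5,0,0,0],[1,2,0,-10,0,0,0],[1,3,0,-14,0,0,0],[1,4,0,-18,0,0,0],[1,4.5,0,-21,0,0,0]]
  ]
}}

```text
time_s: 7.0
tcp_pos: [0.5921, -0.1292, 0.1241]
ee_rot: [[-0.884, -0.004, 0.467], [-0.001, 1.0, 0.007], [-0.467, 0.005, -0.884]]
wrist_force: [0.5, -2.8, -1.5]
gripper_width: 0.561
gripper_force: 30.0
```

```bash
python3 -c "
from mv import *
go(.0);s=r.sense();d=s['tcp_pos']-[.6064,-.1291,.1071];print('along n',d@n, 's',d@[.766,0,.643],s['gripper_width']*87,s['gripper_force'])"
```

```text
joints [  3.5  17.  -33.9   6.4 -11.4 -99.3] tcp [ 0.5921 -0.1292  0.1241]
t 7.0 shift [-1.1  0.5 25. ] turn [ 0.0067 -0.0024  0.0009] norm 25.0 0.41 F [ 0.5 -2.8 -1.5] w 0.5613056661850827
along n 0.02220329272821312 s -5.09636406424161e-05 48.833592958102194 29.997149930447904
```

The knob travelled 22.2 mm along its axis with almost no force left on it, so it is out. I'll open fully and wait.

Request:
{"name": "servo_tool", "arguments": {
  "commands": [
    [[0,0,0,0,0,0,0],[0,0,0,0,0,0,0],[0,0,0,0,0,0,0],[0,0,0,0,0,0,0],[0,0,0,0,0,0,0]]
  ]
}}

```text
time_s: 7.5
tcp_pos: [0.5927, -0.129, 0.1232]
ee_rot: [[-0.884, -0.004, 0.467], [-0.001, 1.0, 0.007], [-0.467, 0.005, -0.884]]
wrist_force: [0.4, 0.5, 0.1]
gripper_width: 0.927
gripper_force: 0.0
```

Request:
{"name": "servo_tool", "arguments": {
  "commands": [
    [[0,-5,0,-15,0,0,0],[0,0,0,-35,0,0,0],[0,5,0,-50,0,0,0],[0,5,0,-55,0,0,0],[0,5,0,-55,0,0,0]]
  ]
}}

```text
time_s: 8.0
tcp_pos: [0.5629, -0.1294, 0.1706]
ee_rot: [[-0.883, -0.004, 0.469], [-0.001, 1.0, 0.007], [-0.469, 0.005, -0.883]]
wrist_force: [0.5, 0.3, 0.4]
gripper_width: 0.999
gripper_force: 0.0
```

```bash
python3 - <<'E'
from mv import *
import cv2
go(0)
c=r.capture("scene")
im=c["pixels"][:,:,::-1][180:280,240:375]
d=r.capture("top")["pixels"][140:240,270:340,::-1]
f=lambda i:cv2.resize(i,None,fx=5,fy=5,interpolation=cv2.INTER_CUBIC)[:500]
cv2.imwrite("pics/s5.png",np.hstack([f(im)[:, :450],f(d)]))
E
```

```text
joints [  3.8  10.5 -33.6   4.5 -18.  -97.6] tcp [ 0.5629 -0.1294  0.1706]
t 8.0 shift [-5.1  0.4 79.7] turn [ 0.0068 -0.0008  0.0012] norm 79.9 0.4 F [0.5 0.3 0.4] w 0.9987488951032156
```

View pics/s5.png

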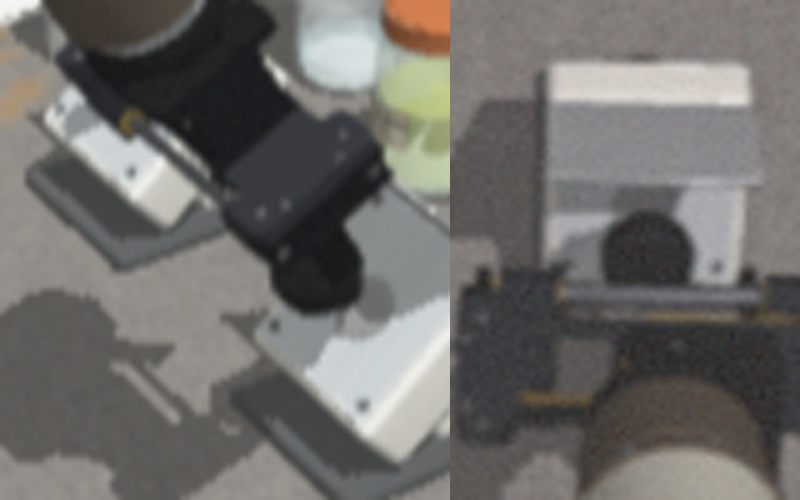

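The picture confirms it: the wide knob stands out with a visible gap (head at (315,265), shadow separate), untouched. Next I'll close the fingers and push on its top along the axis.

Request:
{"name": "servo_tool", "arguments": {
  "commands": [
    [[1,3,0,0,0,0,0],[1,7,0,1,0,0,0],[1,7,0,1,0,0,0],[1,7,0,1,0,0,0],[1,7,0,1,0,0,0]]
  ]
}}

```text
time_s: 8.6
tcp_pos: [0.5569, -0.1295, 0.1655]
ee_rot: [[-0.884, -0.004, 0.467], [-0.001, 1.0, 0.007], [-0.467, 0.005, -0.884]]
wrist_force: [0.4, -0.5, 0.0]
gripper_width: 0.626
gripper_force: 0.0
```

Request:
{"name": "servo_tool", "arguments": {
  "commands": [
    [[1,0,0,0,0,0,0],[1,0,0,0,0,0,0],[1,0,0,0,0,0,0],[1,0,0,0,0,0,0],[1,0,0,0,0,0,0]]
  ]
}}

```text
time_s: 9.1
tcp_pos: [0.5568, -0.1295, 0.1656]
ee_rot: [[-0.884, -0.004, 0.467], [-0.001, 1.0, 0.007], [-0.467, 0.005, -0.884]]
wrist_force: [0.2, -0.3, 0.3]
gripper_width: 0.172
gripper_force: 0.0
```

Request:
{"name": "servo_tool", "arguments": {
  "commands": [
    [[1,-1,0,5,0,0,0],[1,-2,0,10,0,0,0],[1,-3,0,15,0,0,0],[1,-4,0,20,0,0,0],[1,-5,0,24,0,0,0]]
  ]
}}

```text
time_s: 9.6
tcp_pos: [0.5725, -0.1294, 0.1461]
ee_rot: [[-0.885, -0.004, 0.466], [-0.001, 1.0, 0.007], [-0.466, 0.005, -0.885]]
wrist_force: [-3.4, -0.2, 4.6]
gripper_width: 0.006
gripper_force: 3.3
```

Request:
{"name": "servo_tool", "arguments": {
  "commands": [
    [[1,-1,0,4,0,0,0],[1,-2,0,8,0,0,0],[1,-2.5,0,12,0,0,0],[1,-3,0,15,0,0,0],[1,-3.5,0,18,0,0,0]]
  ]
}}

```text
time_s: 10.1
tcp_pos: [0.5843, -0.1292, 0.1321]
ee_rot: [[-0.884, -0.004, 0.467], [-0.001, 1.0, 0.007], [-0.467, 0.005, -0.884]]
wrist_force: [0.4, 0.4, 0.3]
gripper_width: 0.004
gripper_force: 0.0
```

```bash
python3 -c "
from mv import *
go(.0);s=r.sense();tip=s['tcp_pos']+.011*s['ee_rot'][:,2];d=tip-[.594,-.1285,.118];print('tip above home top',d@n, 's',d@[.766,0,.643])"
```

```text
joints [  3.6  15.6 -34.2   6.  -12.4 -99. ] tcp [ 0.5843 -0.1292  0.1321]
t 10.1 shift [-4.3  0.4 35.7] turn [ 0.0067 -0.0026  0.0011] norm 35.9 0.42 F [0.4 0.4 0.3] w 0.0036456815313477098
tip above home top 0.006272602370609538 s -0.0007122641728698515
```

The force rose to 5.7 N and then fell away, so the knob has snapped in. I'll press on to confirm it is home.

Request:
{"name": "servo_tool", "arguments": {
  "commands": [
    [[1,-0.4,0,2,0,0,0],[1,-0.8,0,4,0,0,0],[1,-1.2,0,6,0,0,0],[1,-1.4,0,7,0,0,0],[1,-1.4,0,7,0,0,0]]
  ]
}}

```text
time_s: 10.6
tcp_pos: [0.5862, -0.1294, 0.1298]
ee_rot: [[-0.884, -0.003, 0.467], [-0.001, 1.0, 0.006], [-0.467, 0.005, -0.884]]
wrist_force: [-23.8, 6.5, 26.9]
gripper_width: 0.004
gripper_force: 17.8
```

It's firmly home, pressed at 36 N against the stop. Now I'll withdraw along the axis.

Request:
{"name": "servo_tool", "arguments": {
  "commands": [
    [[1,2,0,-12,0,0,0],[1,6,0,-30,0,0,0],[1,12,0,-55,0,0,0],[1,20,0,-80,0,0,0],[1,25,0,-100,0,0,0]]
  ]
}}

```text
time_s: 11.1
tcp_pos: [0.5188, -0.1299, 0.2045]
ee_rot: [[-0.884, -0.004, 0.468], [-0.001, 1.0, 0.007], [-0.468, 0.006, -0.884]]
wrist_force: [0.8, -0.1, -0.4]
gripper_width: 0.006
gripper_force: 0.0
```

Request:
{"name": "servo_tool", "arguments": {
  "commands": [
    [[1,0,0,-10,0,0,0],[1,0,0,-20,0,0,0],[1,0,0,-20,0,0,0],[1,0,0,-20,0,0,0],[1,0,0,-20,0,0,0]]
  ]
}}

```text
time_s: 11.6
tcp_pos: [0.5103, -0.13, 0.2203]
ee_rot: [[-0.885, -0.004, 0.466], [-0.001, 1.0, 0.007], [-0.466, 0.005, -0.885]]
wrist_force: [-0.5, 0.3, 1.1]
gripper_width: 0.005
gripper_force: 0.0
```

```bash
python3 - <<'E'
from mv import *
import cv2
go(0)
c=r.capture("scene")
im=c["pixels"][:,:,::-1][150:300,200:400]
cv2.imwrite("pics/s6.png",cv2.resize(im,None,fx=4,fy=4,interpolation=cv2.INTER_CUBIC))
E
```

```text
joints [  4.3   1.7 -34.9   3.7 -25.7 -97.1] tcp [ 0.5103 -0.13    0.2203]
t 11.6 shift [-28.8   0.5 148.2] turn [ 0.0066 -0.0044  0.001 ] norm 151.0 0.46 F [-0.5  0.3  1.1] w 0.005326700571069296
```

View pics/s6.png

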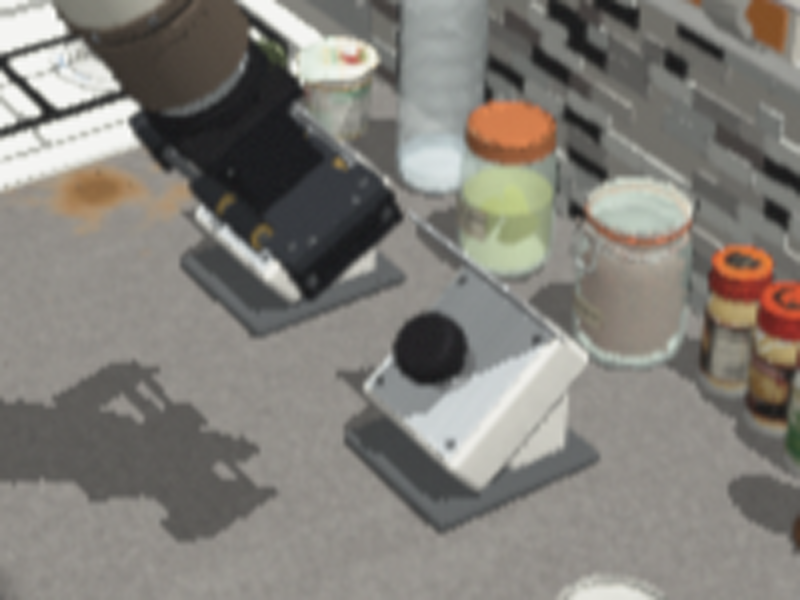

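The knob's head is at crop (430,348), which is image (307,237). That is exactly its starting place, so it is home, and the gripper is clear.

```bash
python3 -c "
from station import r
print(r.finish_job())"
```

```text
the job is handed in; nothing more can be done
None
```

I pulled the wide knob out until it snapped and left it standing by itself, then pushed it fully home, moved the arm clear and handed the job in after about 12 s; I never touched the lamp knob or the things standing around, and the hand-in returned no verdict.

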